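Set the straightedge against two pins and weigh it down

TASK

On the white marking board, slide the box-section straightedge until its far side bears on both locating pins at once, and keep it pressed there for a moment, gently, so that the pins are not bent. Then let go and stand the steel weight upright on top of the straightedge, so that it is held there still touching both pins. Leave the other things where they are.

Things in the scene. Friction and masses are not known exactly. Their poses are not given: they have to be found in the camera images.
- edge_mid (a point): Centre of the straightedge, half-way up: a plain box-section bar of dark anodised aluminium with flat faces, 40 mm wide (x), 250 mm long (y), 40 mm tall, 0.24 to 0.39 kg, lying loose on the board on the robot's side of the pins. x points across it, away from the robot, towards the pins; y runs along it; z is up. Sliding it takes 1 to 4 N, more if it is pressed down; lean on it with some 7 N in all.
- edge_far (a point): Middle of the straightedge's far long side face, which must touch the pins: 20 mm from its centre along +x, half-way up; same axes.
- slot_left_mid (a point): Point 18 mm above the middle of the left (+y) slot in the board. A round upright dark steel pin, 10 mm in diameter, 36 mm tall, is clamped in the slot, up to 14 mm nearer or farther (along the board's x) than this point: where is not reported, only seen or felt. The slots are 130 to 200 mm apart. A pin bends if pushed with more than 9 N. A pin that touches has its centre 5 mm beyond the far side.
- slot_right_mid (a point): The same point of the right (-y) slot, with a pin of the same form and size, clamped independently anywhere up to 14 mm nearer or farther along the board's x. So the line through the pins is in general not parallel to the board, the bar or the line of the slots.
- weight_mid (a point): Centre of the weight: a plain solid steel cylinder, 36 mm in diameter, 60 mm tall, with a thin groove near its top, standing on the bench to the left or right of the board; 0.4 to 0.55 kg. This point is half-way up, 30 mm above its foot. z is up.
- board: White square-ruled marking board fixed to the bench, 280 mm (x) x 330 mm (y), 10 mm thick; origin at the centre of its underside, x pointing away from the robot, z up.
- jar: Bystander, not to be disturbed: closed round sample jar, 48 mm across, 75 mm tall, blue cap. Origin at the centre of its underside.
- dish: Bystander, not to be disturbed: small open glass dish, 52 mm across, 14 mm tall, on the far part of the board. Origin at the centre of its underside.
- pen: Bystander, not to be disturbed: marker pen lying on the bench, 135 mm long, 13 mm thick. Origin at the centre of its underside.
- rack: Bystander, not to be disturbed: red wire tube rack with a few tubes, 96 x 254 mm, 122 mm tall with its tubes. Origin at the centre of its underside.
- clamp: Bystander, not to be disturbed: yellow C-shaped handle lying flat beyond the board, 170 mm wide. Origin at the centre of its underside.
- clear_jar: Bystander, not to be disturbed: big clear open jar, 140 mm across, 200 mm tall. Origin at the centre of its underside.
- tip_box: Bystander, not to be disturbed: blue box of pipette tips, 85 x 120 x 53 mm. Origin at the centre of its underside.
There are look-alikes about, which are no part of the job. There is more than one size of the part that bears weight_mid; the job needs the smaller.

How it is judged:
On the way, in this order (a step that is already met when the one before it is completed fails the run):
1. the straightedge, lying flat on the board, is pressed against both pins at once with at least 1 N on each for 0.2 s (contact force between straightedge and pin_left above 1 N and contact force between straightedge and pin_right above 1 N and angle between edge_mid's own z axis and vertical below 0.05 rad and x of pin_left_mid in the frame of edge_mid between 0.0225 and 0.0265 m and y of pin_left_mid in the frame of edge_mid between -0.12 and 0.12 m and x of pin_right_mid in the frame of edge_mid between 0.0225 and 0.0265 m and y of pin_right_mid in the frame of edge_mid between -0.12 and 0.12 m), for 0.2 s.
2. the weight stands on the straightedge (contact force between weight and straightedge above 2 N and angle between weight_mid's own z axis and vertical below 0.06 rad and x of weight_mid in the frame of edge_mid between -0.018 and 0.018 m and z of weight_mid in the frame of edge_mid between 0.044 and 0.056 m), for 0.2 s.
At the end, for the whole second after the job is handed in: The straightedge lies flat on the board (within 0.04 rad) with its far side within 1.5 mm of touching each pin, both pins within its length; the weight stands upright (within 0.06 rad) on it, its centre within 18 mm of the bar's middle line; both at rest and released (all of step 2 and x of pin_left_mid in the frame of edge_mid between 0.0225 and 0.0265 m and y of pin_left_mid in the frame of edge_mid between -0.12 and 0.12 m and x of pin_right_mid in the frame of edge_mid between 0.0225 and 0.0265 m and y of pin_right_mid in the frame of edge_mid between -0.12 and 0.12 m and angle between edge_mid's own z axis and vertical below 0.04 rad and linear speed of each of straightedge, weight below 0.01 m/s).
It fails at once if a pin is pushed with more than 9 N (contact force between anything else and pin_left above 9 N or contact force between anything else and pin_right above 9 N).
It fails at once if a bystander is moved by more than 30 mm (distance of any of jar, dish, pen, rack, clamp, clear_jar, tip_box from where it was at the start of the episode above 0.03 m).
It also fails if it takes over 67 s, if anything falls off the work surface, if the arm or the gripper's body presses on something with over 40 N, if the wrist force passes 120 N, or if a joint passes its speed limit or range.

ROBOT

A 7-joint arm with a two-finger parallel gripper is mounted at the origin on the work surface. World frame = base frame: x ahead of the robot, y to its left, z up, the work surface at z = 0. Lengths are in m, angles in rad, forces in N, time in s.
With the tool pointing down it reaches from about 0.425 to 0.875 m from the base axis. Payload 4.7 kg.
Tool frame: the origin (TCP) lies midway between the tips of the shut fingers; the grasp point (between the pads) lies 19 mm behind it; z points along the fingers, y is the direction in which the jaws open and shut (so a half turn about z gives the same grasp; the last joint's range is limited). The gripper opens to 87 mm and grips with 3 to 60 N. Pads are 19 mm wide; open, the fingers measure 117 mm over their backs; the gripper's body (75 mm by 190 mm) begins 51 mm behind the grasp point.
Start: joints at [-1.236, 0.321, -0.07, 1.45, 0.023, 1.371, -0.057], TCP at [0.205, 0.617, 0.223] pointing down, gripper open.
Joint ranges: [-2.86, 2.86], [-0.3, 2.09], [-1.38, 1.24], [0.06, 2.45], [-1.56, 4.7], [0.09, 2.05], [-2.69, 2.69]. Speed limits (rad/s): [2.57, 2.57, 3.14, 3.14, 3.14, 3.14, 3.14].

INTERFACE

Orientations are given as a unit quaternion [w, x, y, z].
In Python, from plant import manip, get_image, get_calibration gives the robot as it stands. Calls block until the motion is done:
- manip.move_pose(position, orientation): joint-space move of the TCP to a pose.
- manip.move_straight(position, rotation=None, max_speed=0.15, stop_force=None): straight line of the TCP; rotation=None keeps the orientation; max_speed is the mean speed in m/s. With stop_force (N) it stops when the force on the tool has changed by that much, and returns True; else False.
- manip.move_j(angles): joint-space move.
- manip.command_gripper(opening, grip_force=None): finger opening in m; grip_force is the grip in N (None keeps the last); returns when the fingers have stopped.
- manip.hold(seconds).
- manip.ik(position, orientation): joint angles nearest the present ones, or None.
- get_image(name): name is "scene" or "top" or "wrist"; returns the picture (384x512x3 uint8, blue, green, red); there is no depth.
- get_calibration(name): a dict with "fx", "fy", "cx", "cy" (pixels), "T" (4x4, takes a point from camera to world coordinates); the wrist camera has in their place "hand_eye" (4x4, takes a point from camera to tool coordinates, whose origin is the TCP and whose axes are the flange's). Camera axes: x right, y up, looking along -z (the intrinsics and any distortion apply to the point x, -y, -z); pixel columns grow to the right and rows downward; lengths in m; the calibration is good to about 2 mm. A picture is of the moment at which its call begins: read the wrist's pose just before it. get_calibration takes no time and is no camera call.
A pose or a line that the arm cannot do raises manip.MotionError and nothing moves.
- manip.finish_job(): hands the job in, once; it reports no verdict.
Readings, each from a call of its own:
- manip.current_time_s(): time.
- manip.current_qpos(): joint angles.
- manip.current_qd(): joint speeds.
- manip.current_effort(): joint torques, N m.
- manip.current_position(): TCP position.
- manip.current_eef_rot(): TCP orientation.
- manip.current_wrist_force(): force on the tool from outside, world axes, zero at the start.
- manip.current_moment(): the same for the moment, N m.
- manip.current_finger_gap(): finger opening in m.
Only numpy, scipy, OpenCV 4.12 (cv2) and the standard library are available. Lean on these libraries where they do the work, as an engineer would, in place of code of your own. Each camera call takes 0.05 s, during which the arm holds its last target.

## Working session

There is one attempt and no reset: what is moved stays moved. The work goes in short steps, each a Python script; the robot and the scene stay as the last script left them, time stands still between calls to the robot, and variables do not carry over. Pictures are saved under pics/ and viewed, and the job is handed in when it is done.

```bash
ls; mkdir -p pics
python3 - <<'E'
from plant import manip,get_image,get_calibration
import cv2
for n in ["scene","top","wrist"]:
    cv2.imwrite(f"pics/{n}0.png",get_image(n)); print(n,get_calibration(n))
print(manip.current_time_s(),manip.current_position(),manip.current_eef_rot(),manip.current_finger_gap(),manip.current_wrist_force())
E
```

```text
pics
scene {'fx': 450.59951508208553, 'fy': 450.59951508208553, 'cx': 254.6597125716781, 'cy': 195.66384826358234, 'T': array([[-0.76581896, -0.46076063,  0.44857659,  1.1642799 ],
       [ 0.6428803 , -0.56488865,  0.51730623,  0.57293997],
       [ 0.01504148,  0.68454397,  0.72881637,  0.97392024],
       [ 0.        ,  0.        ,  0.        ,  1.        ]])}
top {'fx': 371.5317307786373, 'fy': 371.5317307786373, 'cx': 253.37823355222264, 'cy': 185.2262384100849, 'T': array([[ 0.05052375,  0.97794774, -0.20264643,  0.35680393],
       [-0.99871311,  0.05036879, -0.00592505, -0.10189068],
       [ 0.00441266,  0.202685  ,  0.97923405,  1.08953388],
       [ 0.        ,  0.        ,  0.        ,  1.        ]])}
wrist {'fx': 270.47835885451525, 'fy': 270.47835885451525, 'cx': 251.86994040291776, 'cy': 191.78177419720606, 'hand_eye': array([[ 5.64867060e-04,  9.68124204e-01,  2.50469971e-01,
         6.83706330e-02],
       [ 9.99999394e-01, -3.10096817e-04, -1.05663159e-03,
         7.32061663e-04],
       [-9.45280675e-04,  2.50470416e-01, -9.68123792e-01,
        -1.61269376e-01],
       [ 0.00000000e+00,  0.00000000e+00,  0.00000000e+00,
         1.00000000e+00]])}
0.15 [0.20486867 0.61642517 0.22169484] [-6.76125349e-05  1.59684474e-01  9.87167828e-01 -7.37786338e-04] 0.08711068335868247 [-0.83437248 -0.27883865  0.22697077]
```

View pics/scene0.png

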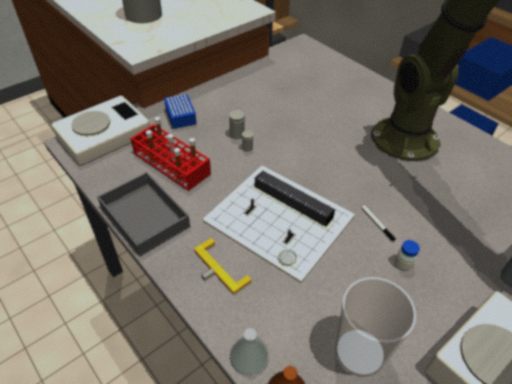

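View pics/top0.png

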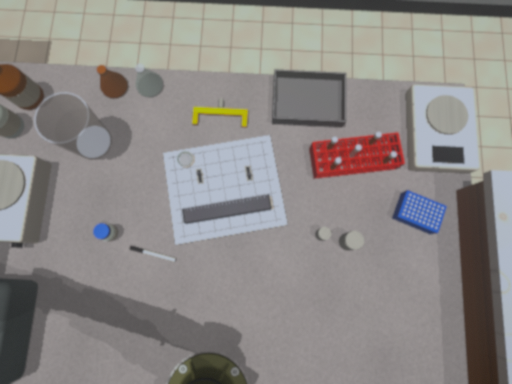

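View pics/wrist0.png

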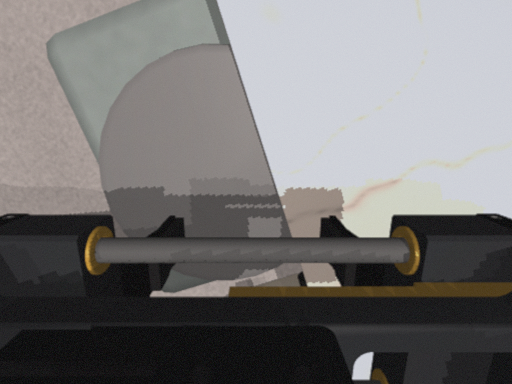

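```bash
cat > h.py <<'E'
import numpy as np,cv2
from plant import manip,get_image,get_calibration
from scipy.spatial.transform import Rotation as R
def ray(c,px,T=None):
    T=c["T"] if T is None else T
    d=np.array([(px[0]-c["cx"])/c["fx"],-(px[1]-c["cy"])/c["fy"],-1.])
    return T[:3,3],T[:3,:3]@d
def at_z(c,px,z,T=None):
    o,d=ray(c,px,T); return o+d*(z-o[2])/d[2]
def proj(c,P,T=None):
    T=c["T"] if T is None else T
    q=T[:3,:3].T@(np.asarray(P)-T[:3,3]); return np.array([c["cx"]+c["fx"]*q[0]/-q[2],c["cy"]-c["fy"]*q[1]/-q[2]])
def rot(q): return R.from_quat([q[1],q[2],q[3],q[0]])
def wristT(c):
    T=np.eye(4);T[:3,:3]=rot(manip.current_eef_rot()).as_matrix();T[:3,3]=manip.current_position();return T@c["hand_eye"]
def down(a):
    "tool z down, tool y axis at angle a+90deg: tool x along angle a in world"
    x=np.array([np.cos(a),np.sin(a),0]);z=np.array([0,0,-1.]);y=np.cross(z,x)
    q=R.from_matrix(np.c_[x,y,z]).as_quat();return np.array([q[3],q[0],q[1],q[2]])
E
python3 - <<'E'
from h import *
im=cv2.imread("pics/top0.png");cv2.imwrite("pics/topc.png",cv2.resize(im[125:255,150:300],None,fx=5,fy=4.6,interpolation=cv2.INTER_CUBIC))
im2=cv2.imread("pics/scene0.png");cv2.imwrite("pics/scc.png",cv2.resize(im2[100:280,200:360],None,fx=3.3,fy=3.3,interpolation=cv2.INTER_CUBIC))
c=get_calibration("top")
for n,p,z in [("board nl",(176,242),.01),("board fl",(164,153),.01),("fr",(270,137),.01),("nr",(286,224),.01),("small top",(323,231),.06),("big",(353,239),.08)]: print(n,at_z(c,p,z))
x=rot(manip.current_eef_rot()).as_matrix();print(x)
E
```

```text
board nl [0.40237549 0.11829022 0.01      ]
board fl [0.66553009 0.17906333 0.01      ]
fr [ 0.73282054 -0.13839661  0.01      ]
nr [ 0.47017893 -0.19583393  0.01      ]
small top [ 0.45082064 -0.29420703  0.06      ]
big [ 0.43161325 -0.37162242  0.08      ]
[[-9.49001729e-01  3.15270650e-01 -3.69115885e-04]
 [ 3.15270850e-01  9.49000649e-01 -1.43504453e-03]
 [-1.02136208e-04 -1.47823122e-03 -9.99998902e-01]]
```

View pics/topc.png

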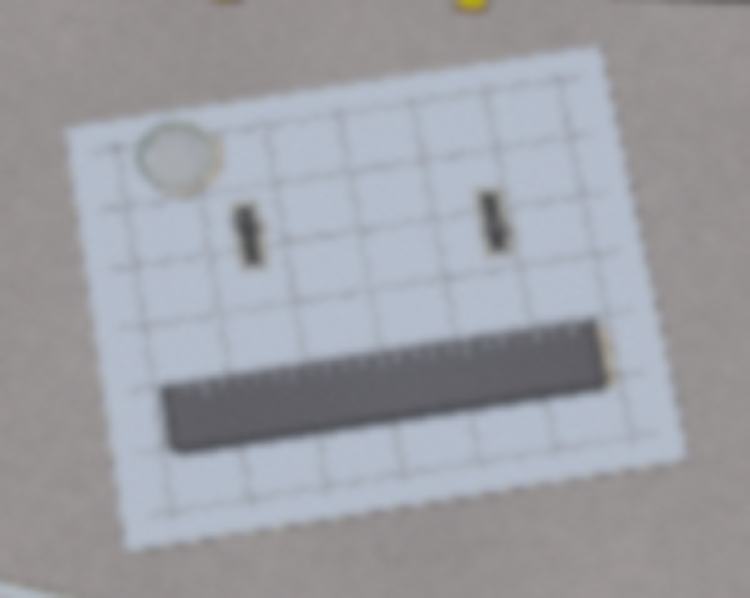

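View pics/scc.png

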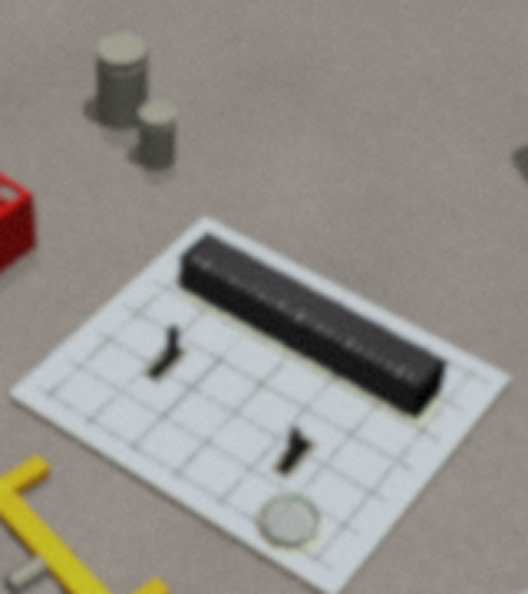

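Run:
```python
from h import *
c=get_calibration("top")
for n,p,z in [("pinL",(200,174),.03),("pinR",(248,172),.03),("rack",(313,178),.07),("rack2",(404,168),.07),("rackfl",(310,143),.07),("dish",(185,159),.02)]: print(n,at_z(c,p,z))
p=manip.current_position()
manip.move_straight([p[0]+.1,p[1]-.1,.33],max_speed=.3)
a=.215
manip.move_pose([.50,.0,.33],down(a))
print(manip.current_qpos(),manip.current_time_s())
c=get_calibration("wrist");T=wristT(c);np.save("T1.npy",T)
cv2.imwrite("pics/w1.png",get_image("wrist"))
```

```text
pinL [0.60155911 0.06233987 0.03      ]
pinR [ 0.61483001 -0.07772036  0.03      ]
rack [ 0.59717692 -0.26232855  0.07      ]
rack2 [ 0.63955496 -0.5196109   0.07      ]
rackfl [ 0.6998345 -0.2518612  0.07     ]
dish [0.64738461 0.11217125 0.02      ]
[-0.60497582 -0.05400699  0.52939568  1.65222184  0.02726581  1.53632765
 -1.43021858] 2.8833
```

View pics/w1.png

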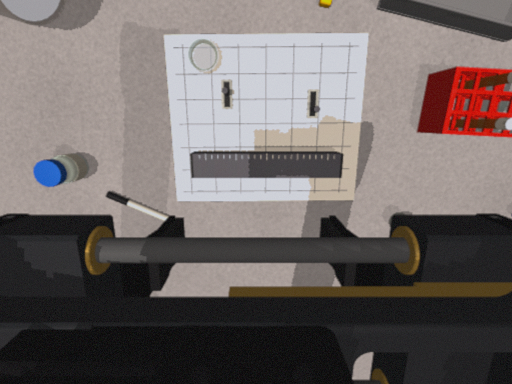

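Run:
```python
from h import *
manip.move_straight([.49,.0,.17],max_speed=.25)
c=get_calibration("wrist");T=wristT(c);np.save("T2.npy",T)
im=get_image("wrist");cv2.imwrite("pics/w2.png",im)
cv2.imwrite("pics/w2c.png",cv2.resize(im[20:220,100:400],None,fx=2.66,fy=2.66,interpolation=cv2.INTER_CUBIC))
print(manip.current_time_s())
```

```text
3.775
```

View pics/w2c.png

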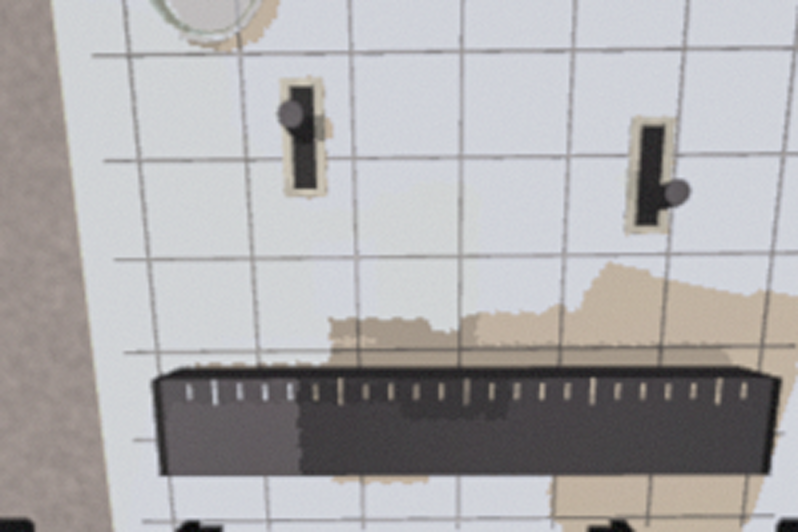

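Run:
```python
from h import *
c=get_calibration("wrist");T=np.load("T2.npy")
f=lambda x,y,z:at_z(c,(x/2.66+100-.3,y/2.66+20-.3),z,T)
pts={k:f(*v) for k,v in dict(pL=(291,113,.046),pR=(677,191,.046),fl=(153,380,.05),fr=(781,379,.05),nl=(163,474,.05),nr=(769,474,.05)).items()}
for k,v in pts.items():print(k,v)
u=pts['pR']-pts['pL'];print("pin dist",np.hypot(*u[:2]),"normal yaw",np.arctan2(u[0],-u[1]))
u=pts['fr']-pts['fl'];print("bar len",np.hypot(*u[:2]),"yaw",np.arctan2(u[0],-u[1]))
u=pts['nr']-pts['nl'];print("bar len",np.hypot(*u[:2]),"yaw",np.arctan2(u[0],-u[1]))
print("ctr",sum(pts[k] for k in('fl','fr','nl','nr'))/4)
```

```text
pL [0.60394184 0.06858176 0.046     ]
pR [ 0.60845508 -0.07772228  0.046     ]
fl [0.49618393 0.10401204 0.05      ]
fr [ 0.54967485 -0.13786289  0.05      ]
nl [0.45870782 0.09504637 0.05      ]
nr [ 0.51171391 -0.14636016  0.05      ]
pin dist 0.14637362951633548 normal yaw 0.030838530105695577
bar len 0.24771910912128942 yaw 0.21764804268500135
bar len 0.24715734637390377 yaw 0.2161419440045648
ctr [ 0.50407013 -0.02129116  0.05      ]
```

Run:
```python
from h import *
y0=.217;n=np.array([np.cos(y0),np.sin(y0),0])
C=np.array([.504,-.0213,0])
P0=C-.052*n
print(P0, manip.current_wrist_force())
manip.move_straight([P0[0],P0[1],.17],down(y0),max_speed=.2)
manip.move_straight([P0[0],P0[1],.022],max_speed=.15,stop_force=8)
print(manip.current_position(),manip.current_wrist_force(),manip.current_finger_gap())
P1=C-.024*n
print(manip.move_straight([P1[0],P1[1],.022],max_speed=.03,stop_force=1.2),manip.current_position(),manip.current_wrist_force())
p=manip.current_position();print("depth behind centre",(C-p)@n)
print(manip.current_time_s())
cv2.imwrite("pics/w3.png",get_image("wrist"))
cv2.imwrite("pics/s3.png",get_image("scene"))
```

```text
[ 0.45321952 -0.03249565  0.        ] [ 0.24340048 -0.0339984   0.0983322 ]
[ 0.45407519 -0.0324264   0.02267655] [-1.03732374 -0.3723571   0.18178512] 0.08715616921797743
True [ 0.47345532 -0.02793905  0.02178271] [-0.19334559  0.47318897  0.39612116]
depth behind centre 0.03125772971200273
5.9833
```

View pics/w3.png

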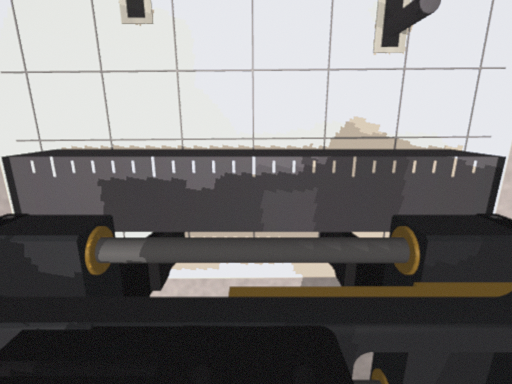

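View pics/s3.png

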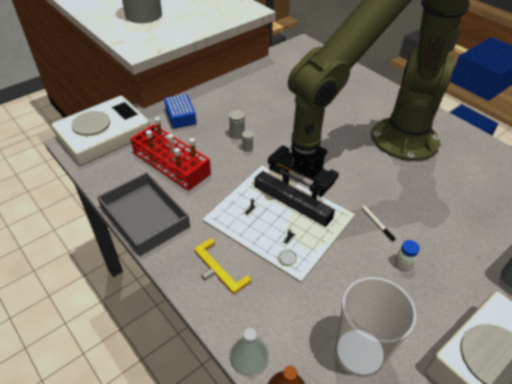

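Run:
```python
from h import *
y1=.031
pL=np.array([.6039,.0686,0]);pR=np.array([.6085,-.0777,0]);M=(pL+pR)/2
p=manip.current_position();y0=.217
for s in np.linspace(.25,1,4):
    y=y0+(y1-y0)*s;n1=np.array([np.cos(y1),np.sin(y1),0])
    tgt=M-(.045+.0105+.007)*n1
    q=p+(tgt-p)*s;q[2]=.022
    r=manip.move_straight(q,down(y),max_speed=.05,stop_force=6)
    print(r,manip.current_position(),manip.current_wrist_force(),manip.current_moment())
manip.hold(.2);print(manip.current_wrist_force(),manip.current_time_s())
c=get_calibration("wrist");np.save("T4.npy",wristT(c));cv2.imwrite("pics/w4.png",get_image("wrist"))
im=get_image("top");cv2.imwrite("pics/t4.png",cv2.resize(im[125:255,150:300],None,fx=4.6,fy=4.6,interpolation=cv2.INTER_CUBIC))
```

```text
False [ 0.49099778 -0.02264052  0.0220913 ] [ 0.01069273 -0.28642341  0.19253418] [-0.05598022  0.15397948 -0.04538819]
False [ 0.50888046 -0.01718215  0.02208869] [0.038595   0.30221453 0.06685498] [-0.03195793  0.19217422  0.00248521]
False [ 0.52666372 -0.01180807  0.02208213] [-0.84292825 -0.12746441  0.56583395] [-0.09833417  0.16695211 -0.0058629 ]
False [ 0.54444821 -0.00633708  0.02204616] [0.42990332 0.32841968 0.01032934] [-0.04145808  0.18609885 -0.0380316 ]
[-0.53286695 -0.1464888   0.19818197] 8.3833
```

View pics/w4.png

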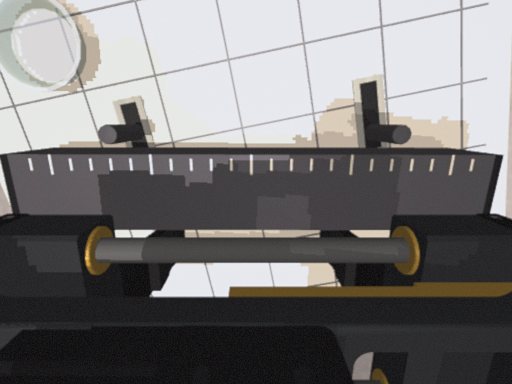

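View pics/t4.png

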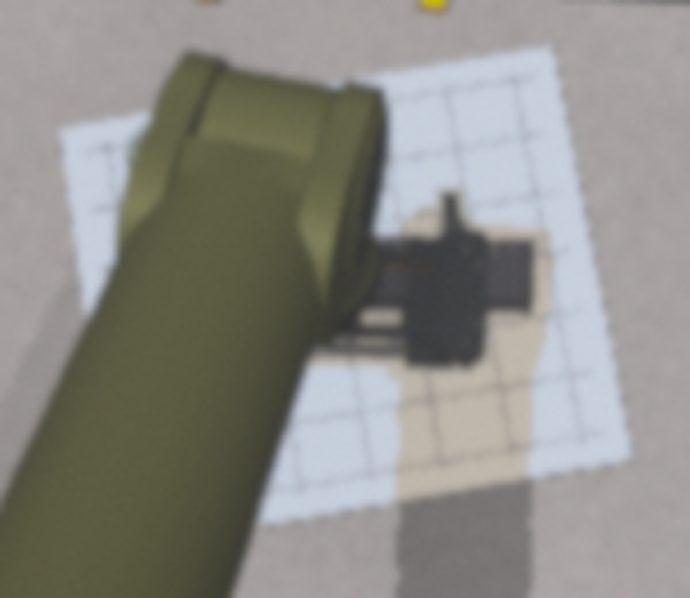

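Run:
```python
from h import *
y1=.031;n=np.array([np.cos(y1),np.sin(y1),0])
M=np.array([.6062,-.0046,0])
p=manip.current_position()
q=p-.006*n;q[2]=.022
manip.move_straight(q,down(y1),max_speed=.05)
manip.command_gripper(0.0)
print("gap",manip.current_finger_gap())
fs=[]
for i in range(8):
    manip.hold(.05);fs.append(manip.current_wrist_force()@n)
f0=np.mean(fs);print("bias",f0,np.std(fs))
t=M-(.045+.0105-.004)*n;t[2]=.022
r=manip.move_straight(t,max_speed=.008,stop_force=5.5)
print(r,manip.current_position(),"gap to nominal contact",(M-manip.current_position())@n-.0555)
for i in range(8):
    manip.hold(.05);print(round(manip.current_wrist_force()@n-f0,2),end=' ')
print(manip.current_moment(),manip.current_time_s())
cv2.imwrite("pics/w5.png",get_image("wrist"))
```

```text
gap 0.00045273792524204676
bias -0.0068705488535041465 0.21371268086990394
True [ 0.54929257 -0.00641016  0.02119732] gap to nominal contact 0.0014361893259984618
0.6 0.01 -0.12 -0.35 -0.43 0.65 0.63 0.08 [-0.05506977  0.14730521 -0.03583829] 12.55
```

View pics/w5.png

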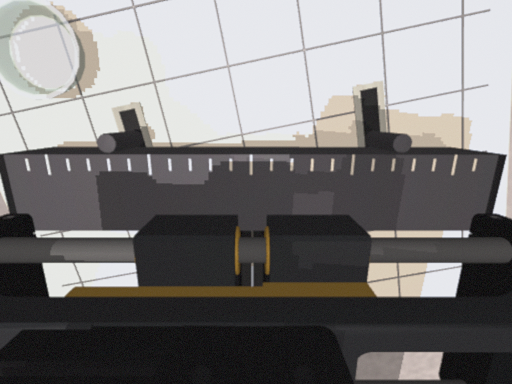

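Run:
```python
from h import *
y1=.031;n=np.array([np.cos(y1),np.sin(y1),0])
M=np.array([.6062,-.0046,0])
p=manip.current_position();s0=p@n
lat=p-s0*n
for k in range(1,16):
    q=lat+(s0+.0004*k)*n;q[2]=.022
    r=manip.move_straight(q,max_speed=.01,stop_force=7)
    fs=[]
    for i in range(5): 
        fs.append(manip.current_wrist_force()@n);manip.hold(.03)
    print(k,r,round((manip.current_position()@n-s0)*1e3,2),np.round([np.mean(fs),min(fs)],2))
    if np.mean(fs)<-6.2 or r: break
print(manip.current_moment(),manip.current_time_s())
cv2.imwrite("pics/w6.png",get_image("wrist"))
```

```text
1 False 0.42 [0.27 0.16]
2 False 0.79 [-0.22 -0.85]
3 False 1.19 [ 0.41 -0.1 ]
4 False 1.62 [ 0.23 -0.36]
5 False 1.99 [-0.32 -0.76]
6 False 2.0 [-2.37 -3.44]
7 False 1.99 [-5.13 -5.57]
8 False 1.99 [-5.96 -6.33]
9 False 1.95 [-7.68 -8.04]
[-0.04452022  1.66638766 -0.00860995] 16.3833
```

View pics/w6.png

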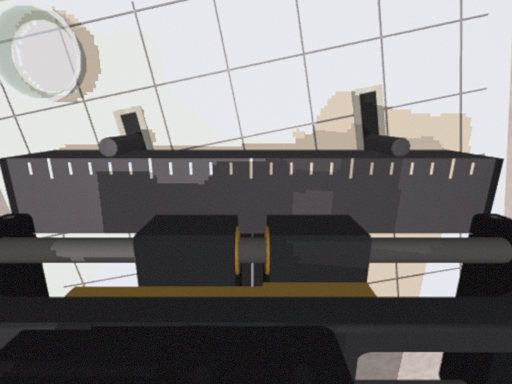

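Run:
```python
import cv2,numpy as np
im=cv2.imread("pics/w6.png")
a=cv2.resize(im[125:175,80:180],None,fx=7.5,fy=5.5,interpolation=cv2.INTER_CUBIC)
b=cv2.resize(im[125:175,350:450],None,fx=7.5,fy=5.5,interpolation=cv2.INTER_CUBIC)
cv2.imwrite("pics/w6c.png",np.vstack([a,b]))
```

```text
(no output)
```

View pics/w6c.png

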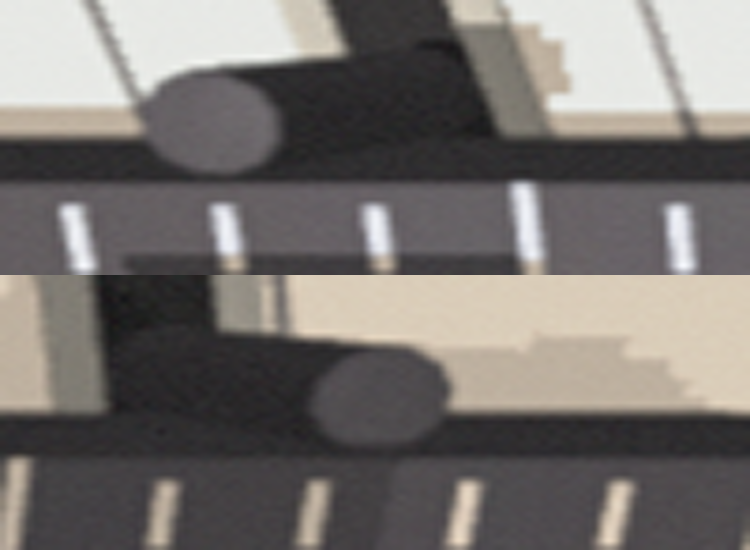

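Run:
```python
from h import *
y1=.031;n=np.array([np.cos(y1),np.sin(y1),0])
for i in range(10):
    manip.hold(.05);print(round(manip.current_wrist_force()@n,2),end=' ')
p=manip.current_position();print(p)
q=p-.003*n;manip.move_straight(q,max_speed=.01)
q=p-.035*n;q[2]=.022;manip.move_straight(q,max_speed=.08)
q[2]=.2;manip.move_straight(q,max_speed=.25)
c=get_calibration("wrist");T=wristT(c);np.save("T7.npy",T)
im=get_image("wrist");cv2.imwrite("pics/w7.png",im)
cv2.imwrite("pics/w7c.png",cv2.resize(im[20:220,100:400],None,fx=2.66,fy=2.66,interpolation=cv2.INTER_CUBIC))
print(manip.current_position(),manip.current_time_s())
```

```text
-6.78 -8.2 -7.77 -7.71 -7.7 -7.18 -7.16 -7.46 -6.69 -6.91 [ 0.54986251 -0.00641635  0.02179811]
[ 0.51377403 -0.00753444  0.19820016] 19.0083
```

View pics/w7c.png

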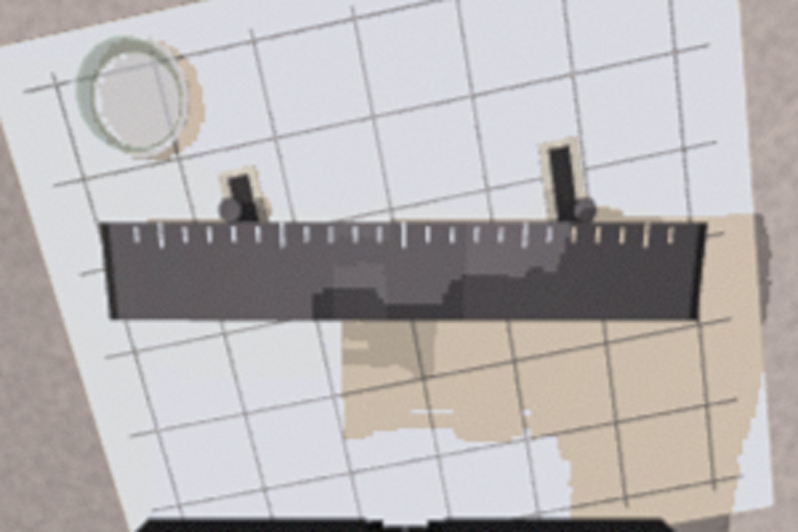

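Run:
```python
from h import *
c=get_calibration("wrist");T=np.load("T7.npy")
f=lambda x,y,z:at_z(c,(x/2.66+100-.3,y/2.66+20-.3),z,T)
P=[f(x,y,.05) for x,y in[(100,224),(708,224),(110,319),(700,319)]]
u=P[1]-P[0];print("bar",np.mean(P,0),np.hypot(*u[:2]),np.arctan2(u[0],-u[1]))
print("pins",f(231,209,.046),f(585,209,.046))
a=np.deg2rad(76)
manip.move_pose([.435,-.36,.2],down(a))
manip.command_gripper(.06)
T=wristT(c);np.save("T8.npy",T);cv2.imwrite("pics/w8.png",get_image("wrist"))
print(manip.current_position(),manip.current_qpos(),manip.current_time_s())
```

```text
bar [ 0.58098459 -0.00430299  0.05      ] 0.24909789588951597 0.03148702681506427
pins [0.60398491 0.06807603 0.046     ] [ 0.60858452 -0.07800946  0.046     ]
[ 0.4349902 -0.3600317  0.2000178] [-0.21972653  0.22155278  0.99334227  1.72790521 -0.19242339  1.2962151
  0.57065675] 22.075
```

View pics/w8.png

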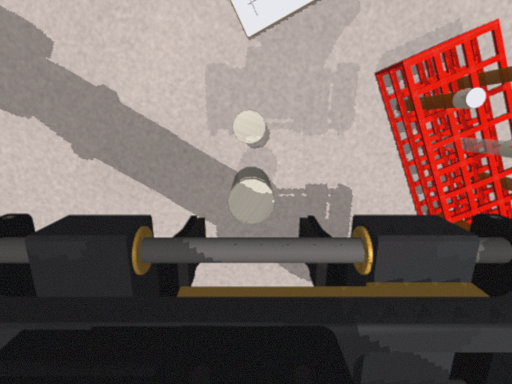

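Run:
```python
from h import *
c=get_calibration("wrist");T=np.load("T8.npy")
W=at_z(c,(249,126),.06,T);B=at_z(c,(250,199),.09,T);print(W,B)
im=cv2.imread("pics/w8.png");g=cv2.cvtColor(im,cv2.COLOR_BGR2GRAY)
print(at_z(c,(233,126),.06,T),at_z(c,(265.5,126),.06,T))
a=np.deg2rad(76)
manip.move_straight([W[0],W[1],.16],max_speed=.2)
np.save("W.npy",W)
cv2.imwrite("pics/w9.png",get_image("wrist"));cv2.imwrite("pics/s9.png",get_image("scene")[60:220,160:360].repeat(3,0).repeat(3,1))
print(manip.current_time_s())
```

```text
[ 0.44645441 -0.29697434  0.06      ] [ 0.42985332 -0.36864962  0.09      ]
[ 0.42964599 -0.29279497  0.06      ] [ 0.46378605 -0.30128382  0.06      ]
22.7
```

View pics/w9.png

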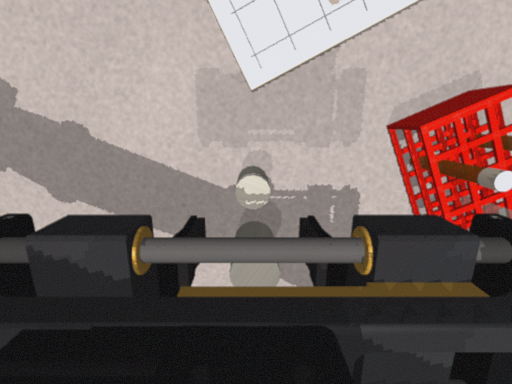

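View pics/s9.png

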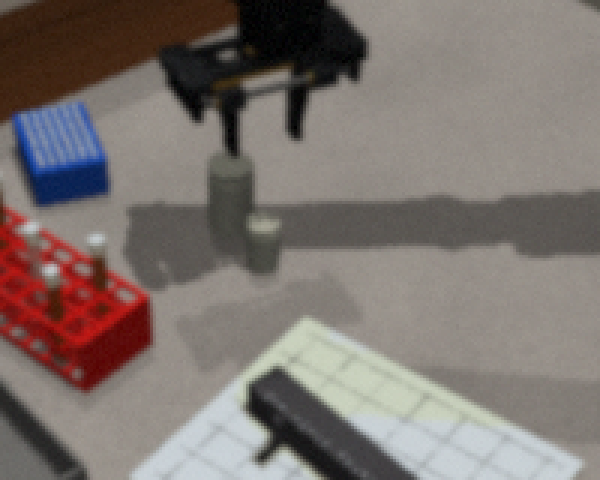

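Run:
```python
from h import *
c=get_calibration("wrist");T=wristT(c);W=np.load("W.npy")
print(manip.current_position(),proj(c,W,T))
im=cv2.imread("pics/w9.png")
cv2.imwrite("pics/w9c.png",cv2.resize(im[150:300,180:330],None,fx=4,fy=4,interpolation=cv2.INTER_CUBIC))
```

```text
[ 0.44641837 -0.29901486  0.16107006] [251.3252918  190.98061128]
```

View pics/w9c.png

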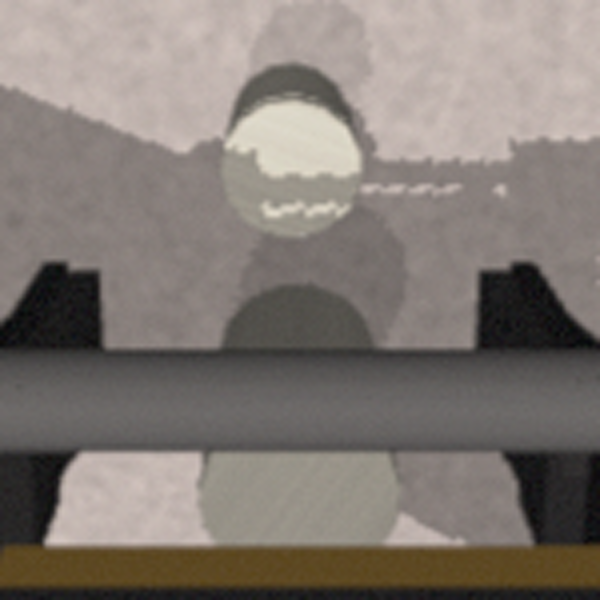

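Run:
```python
from h import *
W=np.load("W.npy")
x,y=W[0]+.0005,W[1]
print(manip.move_straight([x,y,.024],max_speed=.12,stop_force=8),manip.current_position(),manip.current_wrist_force())
manip.command_gripper(0.0,grip_force=15)
print(manip.current_finger_gap())
manip.move_straight([x,y,.15],max_speed=.1)
manip.hold(.3)
print(manip.current_finger_gap(),manip.current_wrist_force(),manip.current_time_s())
cv2.imwrite("pics/w10.png",get_image("wrist"))
cv2.imwrite("pics/s10.png",get_image("scene")[60:220,160:360].repeat(3,0).repeat(3,1))
```

```text
False [ 0.44754674 -0.29737743  0.02472752] [-0.3714129   0.87287913 -0.2847894 ]
0.03560998425792705
0.03554863018491485 [ 0.11160313  0.69637374 -4.47405444] 26.25
```

View pics/w10.png

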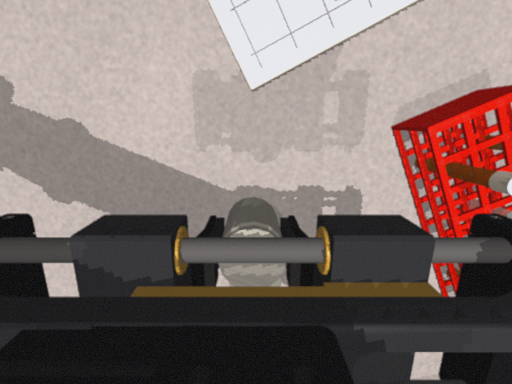

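View pics/s10.png

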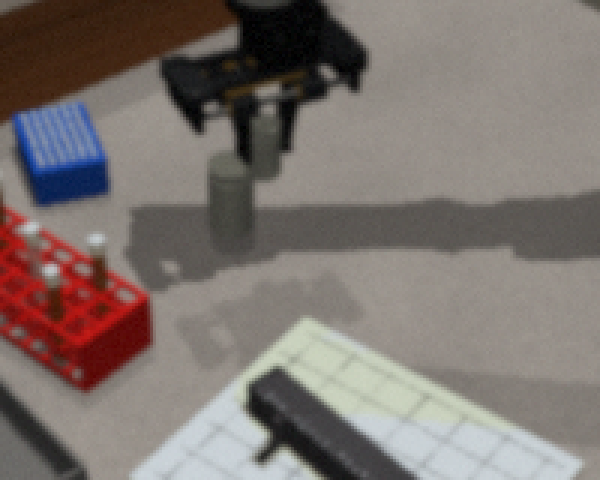

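Run:
```python
from h import *
t=np.array([.581,-.0045])
p=manip.current_position()
manip.move_straight([p[0],p[1],.19],max_speed=.15)
try: manip.move_straight([*t,.19],down(.031),max_speed=.12)
except manip.MotionError as e:
    print(e); manip.move_pose([*t,.19],down(.031))
manip.move_straight([*t,.095],max_speed=.1)
manip.hold(.3)
print(manip.current_position(),rot(manip.current_eef_rot()).as_matrix()[2],manip.current_finger_gap(),manip.current_wrist_force(),manip.current_time_s())
cv2.imwrite("pics/w11.png",get_image("wrist"))
cv2.imwrite("pics/s11.png",get_image("scene")[130:290,190:390].repeat(3,0).repeat(3,1))
```

```text
[ 0.58124741 -0.00444233  0.09539467] [ 6.88485217e-04 -2.46841833e-04 -9.99999733e-01] 0.035073340876418814 [ 0.11936983  0.42104397 -4.04585916] 31.0
```

View pics/w11.png

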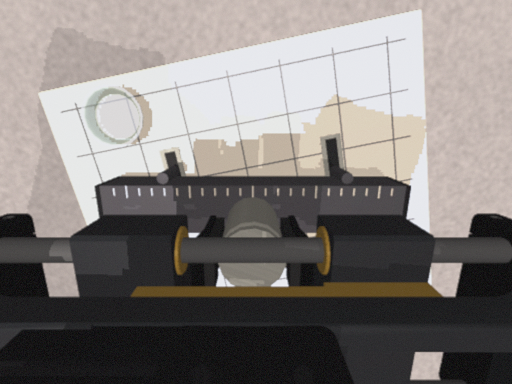

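View pics/s11.png

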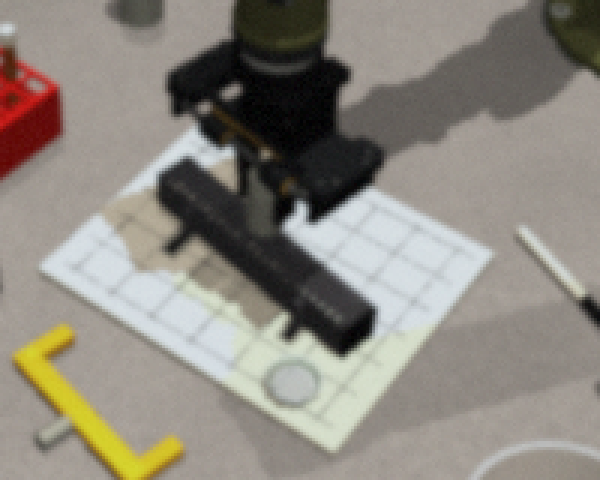

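Run:
```python
from h import *
t=[.581,-.0045]
manip.move_straight([*t,.079],max_speed=.05)
manip.hold(.2);print(manip.current_wrist_force())
r=manip.move_straight([*t,.0735],max_speed=.008,stop_force=2.0)
manip.hold(.2)
print(r,manip.current_position(),manip.current_wrist_force(),manip.current_time_s())
cv2.imwrite("pics/s12.png",get_image("scene")[130:290,190:390].repeat(3,0).repeat(3,1))
```

```text
[ 0.00744436  0.10587889 -5.11124885]
True [ 0.58090944 -0.00443963  0.07416888] [0.39333947 0.77579442 7.33304071] 32.55
```

View pics/s12.png

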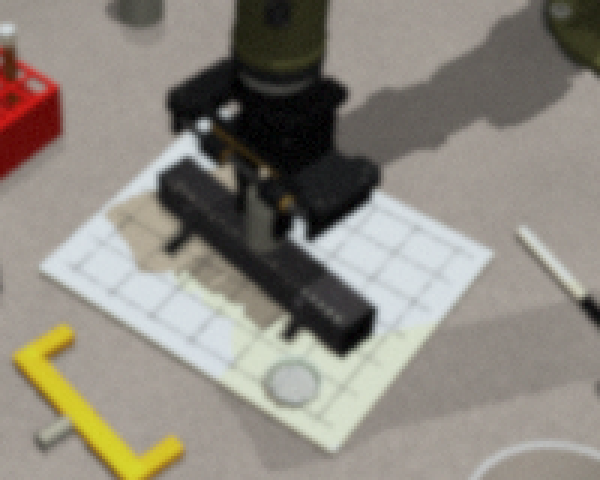

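Run:
```python
from h import *
t=[.581,-.0045]
for z in (.0743,.0747,.0751,.0755):
    manip.move_straight([*t,z],max_speed=.01);manip.hold(.1)
    f=np.mean([manip.current_wrist_force()[2] for _ in range(3)]);print(z,manip.current_position()[2],f)
    if f<1.5: break
manip.command_gripper(.06)
manip.hold(.3)
print(manip.current_wrist_force(),manip.current_finger_gap())
manip.move_straight([*t,.15],max_speed=.05)
manip.move_straight([t[0]-.09,t[1],.2],max_speed=.15)
c=get_calibration("wrist");np.save("T13.npy",wristT(c))
im=get_image("wrist");cv2.imwrite("pics/w13.png",im)
cv2.imwrite("pics/w13c.png",cv2.resize(im[20:220,100:400],None,fx=2.66,fy=2.66,interpolation=cv2.INTER_CUBIC))
cv2.imwrite("pics/s13.png",get_image("scene")[130:290,190:390].repeat(3,0).repeat(3,1))
print(manip.current_time_s())
```

```text
0.0743 0.07421765691826618 1.4589705159346282
[ 0.11013008 -0.63086264  0.46044814] 0.06025696646680707
36.7417
```

View pics/w13c.png

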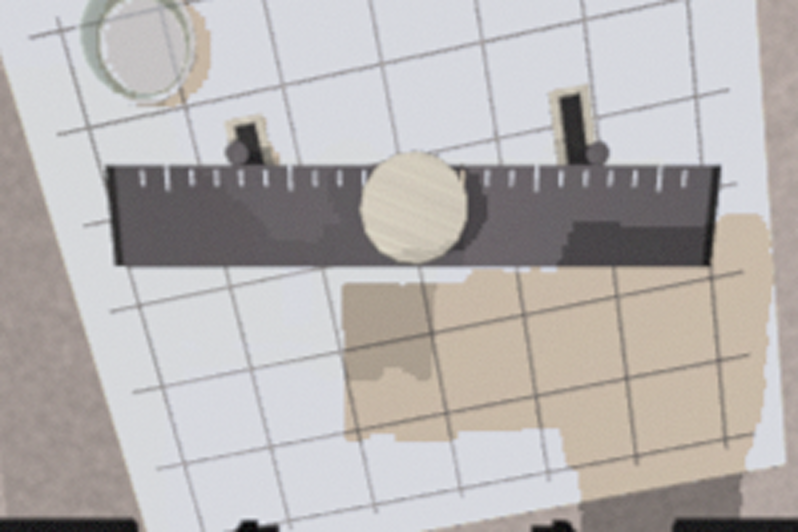

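View pics/s13.png

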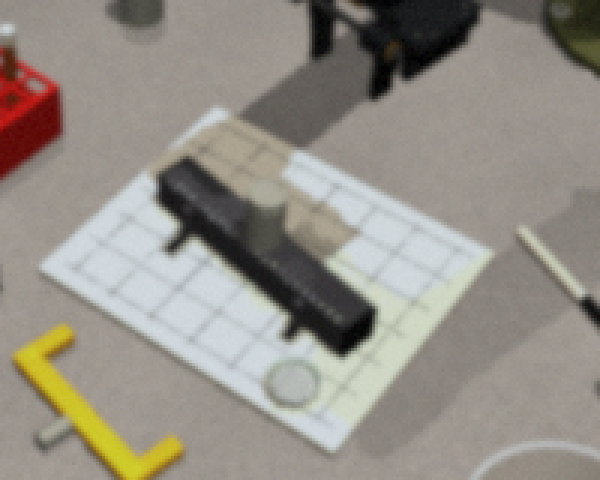

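Run:
```python
from h import *
c=get_calibration("wrist")
for Tn,e,ps,far in (("T7",224,[(231,209),(585,209)],(100,708)),("T13",166,[(237,153),(597,153)],(107,720))):
    T=np.load(Tn+".npy");f=lambda x,y,z:at_z(c,(x/2.66+100-.3,y/2.66+20-.3),z,T)
    A,B=f(far[0],e,.05),f(far[1],e,.05);u=(B-A)/np.linalg.norm(B-A);n=np.array([-u[1],u[0],0]);
    print([((f(*p,.046)-A)[:2]@n[:2]*1e3).round(2) for p in ps],n)
T=np.load("T13.npy");W=f(414,207,.11);print(W,(W-A)[:2]@n[:2])
```

```text
[np.float64(6.11), np.float64(6.11)] [0.99950432 0.03148182 0.        ]
[np.float64(5.47), np.float64(5.46)] [0.99949668 0.0317236  0.        ]
[ 0.57997345 -0.00365186  0.11      ] -0.02041499387425248
```

Run:
```python
from plant import manip
manip.hold(.3);manip.finish_job();print(manip.current_time_s())
```

```text
the job is handed in; nothing more can be done
the job is handed in; nothing more can be done
```

The straightedge was pressed against both pins, the steel weight now stands on it, and I handed the job in at about 37 s of the 67 s allowed.

- **Pressing:** I slid the bar with the open fingers, turning it to match the line of the pins. I then pressed midway between the pins with the fingers shut, at about 7.5 N for more than 0.6 s. The bar stopped dead with almost no turning moment on the wrist, so both pins were bearing. The force on each pin could not be measured separately. I made one earlier attempt that stopped at 5.5 N, after which the force fell back to zero. I then pressed in small steps instead.
- **Weight:** I picked up the smaller cylinder, set it down at mid-bar and released it. It briefly pressed down with about 12 N on contact, and I eased that off before opening the fingers.
- **Last checks (wrist picture):** Both pin centres measured 5.5 mm beyond the far side, where 5 mm is touching, equal on left and right and within the 1.5 mm allowed. The weight looked upright and within about 1 mm of the bar's middle line. In the last pictures the dish, clamp, pen and rack looked undisturbed. The jar, clear jar and tip box were outside those views, but the arm did not work near them.

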